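# Cap the photometer well and hold the shutter at its third click

## Robot

A 6-joint arm with a two-finger parallel gripper is mounted at the origin on a cart in front of the work surface, level with it; the furniture and walls round the work are solid. World frame = base frame: x ahead of the robot, y to its left, z up, the work surface at z = 0. Lengths are in m, angles in rad, forces in N, time in s.
With the tool pointing down it reaches from about 0.3 to 0.775 m from the base axis. Payload 14.6 kg.
Tool frame: the origin (TCP) lies at the very end of the fingers, on their centre line; the grasp point (between the pads) lies 19 mm behind it; z points along the fingers, y is the line along which they close (so a half turn about z gives the same grasp; the last joint's range is limited). The gripper opens to 94 mm and grips with 3 to 60 N. Pads are 16 mm wide; open, the fingers measure 119 mm over their backs; the gripper's body (75 mm by 177 mm) begins 78 mm behind the grasp point.
Start: joints at [1.048, 0.3, 1.521, -0, 1.321, -0.067], TCP at [0.242, 0.494, 0.205] pointing down, gripper open.
Joint ranges: [-3.03, 3.03], [-0.79, 2.21], [0.23, 2.52], [-1.04, 4.18], [0, 3.07], [-2.55, 2.55]. Speed limits (rad/s): [2.22, 2.22, 2.57, 3.14, 3.14, 3.14].

## Interface

Orientations are given as [roll, pitch, yaw] about the fixed x, y, z axes, in that order (R = Rz(yaw) Ry(pitch) Rx(roll)).
In Python, from station import ctrl gives the robot as it stands.
- The arm moves only by the shell command python3 -m pendant 'ROWS' [OPENING] [FORCE]. ROWS is JSON, a list of rows, each a list of 2 entries, a list of its own where there are three numbers: the shift along the world's x, y, z in cm, then the turn about the world's z in rad. A call has 1 to 20 rows; each row shifts and turns the commanded pose from where the row before left it; what a row does not reach is not made up. A row lasts 1/12 s, in which the tool goes at most 41.7 mm and 7.16 degrees, less where a joint would pass 70% of its speed; a pose out of reach is approached as far as the arm can. A call is refused whole if a number of a shift passes 4.17 or a number of a turn 0.125, either way. A call with a gripper value outside its range is refused whole. OPENING is the opening, from 0 (shut) to 1 (fully open), set as the call begins (- or left out, the last holds). The fingers move at their own pace and stop on an object; FORCE is the grip in N (left out, the last holds). Time passes only in rows, so rows that do not move let the fingers close. It gives the time, the measured TCP pose, the force, the opening and the grip force at its end, in the units of the state.
- ctrl.get_obs(): the state, without advancing time (a new reading comes with each control period).
- ctrl.camera(name): name is "side" or "top"; returns a dict with "color" (400x640x3 uint8, red, green, blue), "intrinsics" (3x3 intrinsics, pixels), "camera_from_world" (4x4, takes a point from world to camera coordinates). Camera axes: x right, y down, z forward; pixel columns grow to the right and rows downward; lengths in m; the calibration is good to about 2 mm. A picture is of the moment at which its call begins. There is no depth.
- ctrl.hand_in(): hands the job in; it is judged then, once.
The state is a dict: "time_s": time; "qpos": joint angles; "joint_vel": joint speeds; "tau": joint torques, N m; "ee_pos": TCP position; "eef_rot": TCP orientation; "force": force on the tool from outside, world axes, zero at the start; "moment": the same for the moment, N m; "grip_width": finger opening in m; "grip_force": force on a finger pad.
Only numpy, scipy, OpenCV 4.12 (cv2) and the standard library are available. Lean on these libraries where they do the work, as an engineer would, in place of code of your own. Each camera call takes 0.05 s, during which the arm holds its last target. There are 200 camera calls.

## Task

Set the loose black light cap onto the round collar of the photometer's sample well so that it sits fully down and level, and let go of it. Only then, because the detector must never see daylight, turn the sprung shutter knob clockwise from shut to its third click, without going on to the fourth, and finish while still holding it there: the reading is taken while it is held, and it springs shut when let go. Leave the beaker, the dish and the stopper alone.

Things in the scene. Friction and masses are not known exactly. Their poses are not given: they have to be found in the camera images.
- photometer: Bench photometer, fixed to the worktop: white housing with a flat grey top, 190 (x) x 250 (y) x 70 mm high. Origin: centre of its underside; its x axis points from its front (the side with the read-out, towards the robot) to its back, y to its left, z up. On its top stand the sample well (left half, the robot's left) and the shutter knob (right half).
- well_rim (a point): Centre of the sample well's open rim, in the plane of the rim. The well is a dark steel collar that stands 26 mm above the photometer's top (rim 96 mm above the worktop); outside diameter 47 mm, chamfered over the top 4 mm to 43 mm; a vial stands inside, wholly below the rim. At (10, 65) mm from the photometer's origin.
- light_cap: Loose black cap of 90 g that starts upright on the worktop: round skirt of outside diameter 61 mm, inside diameter 52 mm, 14 mm deep and open below, closed by a lid 5.5 mm thick, with a knurled round grip on top, 24 mm in diameter (a neck of 16 to 24 mm over its lowest 6 mm). 47.5 mm high in all. Origin: centre of the skirt's lower edge; z up along its axis; it has no front.
- cap_seat (a point): Centre of the underside of the cap's lid, inside the skirt, 14 mm above the cap's lower edge, on its axis, z up. This face rests on the well's rim when the cap is seated, with the skirt round the outside of the collar (2.5 mm of play all round), so that this point then lies at well_rim; the skirt ends 12 mm above the photometer's top.
- cap_grip (a point): On the cap's axis, 42 mm above its lower edge, where to grip it from above: the grip runs from the lid's upper face (19.5 mm above the lower edge) up to 47.5 mm, at its full 24 mm from 26 mm up. Fingertips must stay above the lid.
- shutter_grip (a point): On the shutter knob's vertical axis, 33 mm above the photometer's top, where to grip; at (10, -70) mm from the photometer's origin. The black pointer knob is a bar 40 mm long, 13 wide, 25 high (12 to 37 mm above that top), to be pinched across its 13 mm. Its axes turn with the knob (the photometer's when shut); the bar lies 72 degrees anticlockwise, from above, of this point's x axis.
- pointer_tip (a point): Top of the knob's pointed end, marked by a white line, 26 mm from the knob's axis; it turns with the knob. Below the bar is a steel star wheel with 15 lobes, 63 mm across, upper face 9 mm above the photometer's top. A spring plunger in an aluminium block on the robot's side of the wheel, 10 mm high, drops into the valleys between lobes.
- third_mark (a point): The third of five round dots of growing size on the photometer's top, 41 mm from the knob's axis. Where the pointer stands when shut there is a short bar; the dots follow clockwise, one for each click. At the third click the pointer points at this dot.
- shutter (a joint): Knob angle in rad: 0 at the shut stop, where it starts, growing clockwise from above. A click every 0.419: third at 1.257, fourth 1.676, fifth 2.094; end 2.2. A return spring (0.09 N m at shut, 0.18 at the third click) beats the clicks and shuts it when let go. Resistance eases towards each click and jumps by some 0.14 N m on leaving it, to 0.25 at most; grip with about 35 N.
- beaker: Small empty glass beaker, 44 mm across, 58 mm high, standing to the right; origin centre of its underside. Leave it.
- dish: Glass petri dish, 64 mm across, 14 mm high; origin centre of its underside. Leave it.
- stopper: Red-brown rubber stopper, 27 mm across, 26 mm high; origin centre of its underside. Leave it.
There are look-alikes about, which are no part of the job. There is more than one size of the light_cap; the job needs the smallest.

How it is judged:
By the outcome, as a careful person would: the job done as asked, in the order asked, and still so for the second after the job is handed in, while the arm keeps its last pose, push and grip.
It also fails if it takes over 58 s, if anything falls off the work surface, if the arm or the gripper's body presses on something with over 40 N, if the wrist force passes 120 N, or if a joint passes its speed limit or range.

## Working session

There is one attempt and no reset: what is moved stays moved. The work goes in short steps, Python scripts to look and compute and a shell command to move; the robot and the scene stay as the last step left them, time stands still between calls to the robot, and variables do not carry over. Pictures are saved under pics/ and viewed, at most 10 in all, crops included, and the job is handed in when it is done.

```bash
mkdir -p pics; ls
cat > h.py <<'E'
import numpy as np, cv2
from station import ctrl
def shot(n,f):
    c=ctrl.camera(n); cv2.imwrite('pics/'+f+'.png',c['color'][:,:,::-1]); np.savez('pics/'+f+'.npz',**c); return c
def ray(c,u,v,z):
    M=np.array(c['camera_from_world']); K=np.array(c['intrinsics'])
    d=M[:3,:3].T@np.linalg.solve(K,[u,v,1]); o=-M[:3,:3].T@M[:3,3]
    return o+d*(z-o[2])/d[2]
def proj(c,p):
    M=np.array(c['camera_from_world']); K=np.array(c['intrinsics'])
    q=K@(M[:3,:3]@np.array(p)+M[:3,3]); return q[:2]/q[2]
E
python3 - <<'E'
from h import *
for n in('top','side'):
    c=shot(n,n+'0'); M=c['camera_from_world']; print(n,-M[:3,:3].T@M[:3,3],c['intrinsics'][0],M[:3,:3].round(2).tolist())
print(ctrl.get_obs())
E
```

```text
pics
top [ 0.39334509 -0.09215426  1.26704466] [487.84917741   0.         323.16657066] [[0.02, -1.0, 0.01], [-0.99, -0.02, -0.14], [0.14, -0.0, -0.99]]
side [ 0.32718137 -1.210728    0.68153041] [512.33332031   0.         316.2633973 ] [[0.97, -0.22, -0.02], [-0.12, -0.44, -0.89], [0.19, 0.87, -0.46]]
{'time_s': 0.1, 'qpos': array([ 1.04842249e+00,  3.00449096e-01,  1.52148628e+00, -8.93605030e-06,
        1.32072243e+00, -6.66055388e-02]), 'joint_vel': array([ 0.00072188, -0.00073806, -0.00117952, -0.00164937, -0.00028657,
        0.00111067]), 'tau': array([-1.06378564e-03, -5.32636178e+01, -3.53286016e+01,  7.08266487e-02,
        2.35021894e-02, -5.36162236e-05]), 'ee_pos': array([0.24197666, 0.49365501, 0.20493851]), 'eef_rot': array([-3.14052929e+00, -6.22558809e-05,  2.68582654e+00]), 'force': array([ 0.21415908, -0.74936163, -0.5502724 ]), 'moment': array([ 0.0073403 ,  0.05203697, -0.03609671]), 'grip_force': 0.0, 'grip_width': 0.09420324539698996}
```

View pics/top0.png

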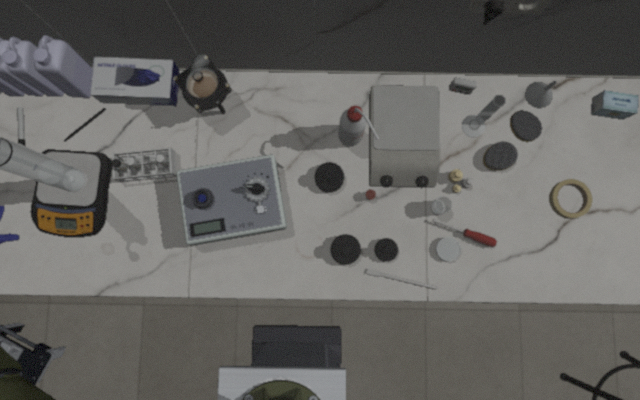

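View pics/side0.png

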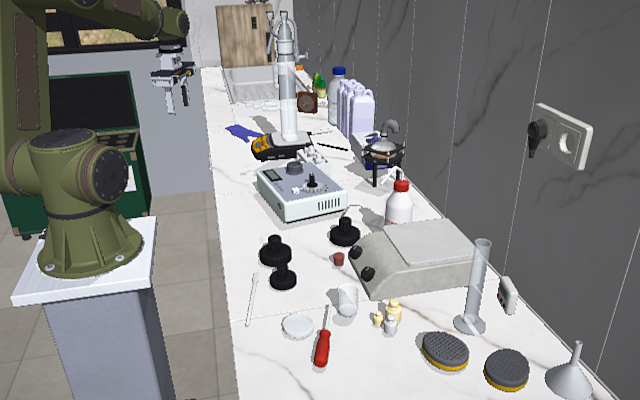

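The top view shows three black caps at (329,177), (346,249) and (386,250). The photometer is at about (232,198), with its well at (203,198) and knob at (257,188). I'll compare the cap sizes and take an enlarged crop.

Run:
```python
from h import *
c=dict(np.load('pics/top0.npz')); im=c['color']
a=cv2.resize(im[150:250,170:290],None,fx=5,fy=5,interpolation=cv2.INTER_CUBIC)
b=cv2.resize(im[150:270,310:410],None,fx=2,fy=2,interpolation=cv2.INTER_CUBIC)
out=np.zeros((500,800,3),np.uint8); out[:,:600]=a; out[:240,600:]=b
s=dict(np.load('pics/side0.npz'))['color']; out[250:450,600:]=cv2.resize(s[205:305,250:350],None,fx=2,fy=2,interpolation=cv2.INTER_CUBIC) if 1 else 0
cv2.imwrite('pics/crop.png',out[:,:,::-1])
g=im.max(2); m=(g<60).astype(np.uint8); m[:, :300]=0;m[:, 410:]=0;m[:150]=0;m[285:]=0
for q in cv2.findContours(m,0,2)[0]:
    if cv2.contourArea(q)>100:
        (u,v),r=cv2.minEnclosingCircle(q); p=ray(c,u,v,.015); e=cv2.fitEllipse(q)
        print((u,v),r,p.round(4),'dia',2*r*1.255/487.8,e, cv2.contourArea(q))
# photometer top outline
hsv=cv2.cvtColor(im,cv2.COLOR_RGB2HSV); print(im[180,230],im[232,260],im[120,232])
```

```text
(385.55987548828125, 249.3922119140625) 11.456357955932617 [ 0.4492 -0.2585  0.015 ] dia 0.05894927935504483 ((385.4714050292969, 249.57275390625), (21.540834426879883, 21.940738677978516), 113.8612060546875) 363.5
(345.30419921875, 249.31118774414062) 14.939854621887207 [ 0.4477 -0.1554  0.015 ] dia 0.07687379069482757 ((344.9266357421875, 249.18270874023438), (28.257537841796875, 28.924299240112305), 68.03395080566406) 636.5
(328.5388488769531, 177.0922393798828) 14.629755020141602 [ 0.6349 -0.1099  0.015 ] dia 0.07527815723771097 ((328.592529296875, 177.03964233398438), (28.039052963256836, 28.474485397338867), 27.429622650146484) 619.0
[ 96  99 104] [73 77 75] [119 118 115]
```

View pics/crop.png

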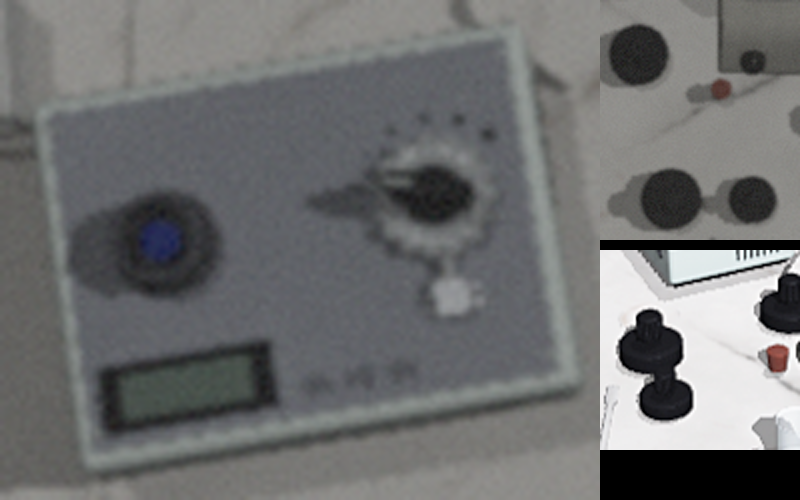

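The smallest of the three is (385.5,249.4). Its diameter is about 60 mm, against about 75 mm for those at (329,177) and (346,249), and the crop confirms it is clearly smaller. So the light cap is at about (0.449,-0.2585). In the crop, the photometer's top corners are at (40,110), (522,30), (578,385) and (88,465), the well is at (160,242) and the knob is at (435,195). I'll compute the photometer pose and start the approach.

```bash
python3 - <<'E'
from h import *
c=dict(np.load('pics/top0.npz'))
P=np.array([[40,110],[522,30],[578,385],[88,465]])/5+[170,150]-0.4
W=np.array([ray(c,*p,.07)[:2] for p in P]); print(W.round(4), [np.linalg.norm(W[i]-W[i-1]).round(4) for i in range(4)])
L=np.array([[.095,.125],[.095,-.125],[-.095,-.125],[-.095,.125]])
z=lambda a:a[:,0]+1j*a[:,1]
t=W.mean(0); r=np.vdot(z(L),z(W-t)); psi=np.angle(r); print('origin',t,'psi',psi)
R=np.array([[np.cos(psi),-np.sin(psi)],[np.sin(psi),np.cos(psi)]])
for n,l in(('well',(.01,.065)),('knob',(.01,-.07))): print(n,t+R@l)
f=lambda u,v,h:ray(c,u/5+169.6,v/5+149.6,h)[:2].round(4)
print('seen well outer',f(160,242,.09),'knob',f(435,195,.09), 'capgrip',ray(c,385.5,249.5,.0195)[:2])
E
python3 -m pendant '[[[1.03,-3.7,0],-0.06],[[1.03,-3.7,0],-0.06],[[1.03,-3.7,0],-0.06],[[1.03,-3.7,0],-0.06],[[1.03,-3.7,0],-0.06],[[1.03,-3.7,0],-0.06],[[1.03,-3.7,0],-0.06],[[1.03,-3.7,0],-0.06],[[1.03,-3.7,0],-0.06],[[1.03,-3.7,0],-0.06],[[1.03,-3.7,0],-0.06],[[1.03,-3.7,0],-0.06],[[1.03,-3.7,0],-0.06],[[1.03,-3.7,0],-0.06],[[1.03,-3.7,0],-0.06],[[1.03,-3.7,0],-0.06],[[1.03,-3.7,0],-0.06],[[1.03,-3.7,0],-0.06],[[1.03,-3.7,0],-0.06],[[1.03,-3.7,0],-0.06]]' 0.6 20
```

```text
[[ 0.6319  0.2676]
 [ 0.6768  0.0285]
 [ 0.4986 -0.0043]
 [ 0.4556  0.2341]] [np.float64(0.1795), np.float64(0.2433), np.float64(0.1812), np.float64(0.2423)]
origin [0.5657221  0.13148516] psi 0.18318516362711806
well [0.56371423 0.19721923]
knob [0.58830615 0.06447799]
seen well outer [0.5634 0.1995] knob [0.5888 0.0665] capgrip [ 0.44868886 -0.25772474]
time_s: 1.77
ee_pos: [0.448, -0.2482, 0.2051]
eef_rot: [-3.141, -0.0, 1.483]
force: [0.9, 1.0, 0.4]
grip_width: 0.0566
grip_force: 0.0
```

```bash
python3 -m pendant '[[[0.1,-0.95,-3],0],[[0,0,-3],0],[[0,0,-3],0],[[0,0,-2],0],[[0,0,0],0],[[0,0,0],0]]'
python3 - <<'E'
from h import *
c=shot('side','side1'); o=ctrl.get_obs()['ee_pos']; print(o, proj(c,o), proj(c,[.449,-.258,.0475]))
cv2.imwrite('pics/s1.png',cv2.resize(c['color'][160:310,210:360],None,fx=4,fy=4,interpolation=cv2.INTER_CUBIC)[:,:,::-1])
E
```

```text
time_s: 2.27
ee_pos: [0.4489, -0.2555, 0.0953]
eef_rot: [-3.14, -0.001, 1.486]
force: [0.1, -0.6, 1.3]
grip_width: 0.0564
grip_force: 0.0
[ 0.44947501 -0.25583684  0.09645226] [279.82730863 245.54783824] [280.97707401 264.85450194]
```

View pics/s1.png

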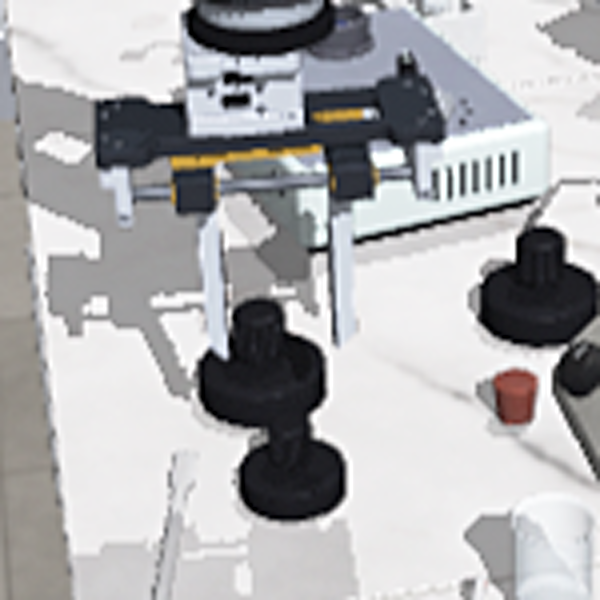

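The fingertip midpoint is at (280,247). The small cap's grip top is at (281,264), which matches its predicted position, so I'll descend and grip.

```bash
python3 -m pendant '[[[0,-0.2,-2.2],0],[[0,0,-2.2],0],[[0,0,-1.6],0],[[0,0,-1.0],0],[[0,0,0],0],[[0,0,0],0]]'
python3 -m pendant '[[[0,0,0],0],[[0,0,0],0],[[0,0,0],0],[[0,0,0],0],[[0,0,0],0],[[0,0,0],0],[[0,0,0],0],[[0,0,0],0]]' 0.1 20
```

```text
time_s: 2.82
ee_pos: [0.4497, -0.258, 0.0266]
eef_rot: [3.14, 0.001, 1.486]
force: [1.1, -0.1, -0.1]
grip_width: 0.0563
grip_force: 0.0
time_s: 3.48
ee_pos: [0.4492, -0.2577, 0.0257]
eef_rot: [3.141, 0.0, 1.486]
force: [-1.3, 1.7, 3.8]
grip_width: 0.0235
grip_force: 20.0
```

```bash
python3 -m pendant '[[[0,0,0],0],[[0,0,3.5],0],[[0,0,3.5],0],[[0,0,3.5],0],[[0,0,3.2],0],[[0.5,2,0],0],[[0,0,0],0],[[0,0,0],0]]' 0.1 30
python3 - <<'E'
from h import *
t=dict(np.load('pics/top0.npz'));s=dict(np.load('pics/side0.npz'))
a=cv2.resize(t['color'][180:220,180:230],None,fx=8,fy=8,interpolation=cv2.INTER_CUBIC)
b=cv2.resize(s['color'][150:190,265:315],None,fx=8,fy=8,interpolation=cv2.INTER_CUBIC)
d=cv2.resize(t['color'][170:210,235:285],None,fx=8,fy=8,interpolation=cv2.INTER_CUBIC)
e=cv2.resize(s['color'][165:195,290:330],None,fx=8,fy=8,interpolation=cv2.INTER_CUBIC)[:,:400]
o=np.zeros((600,800,3),np.uint8); o[:320,:400]=a;o[:320,400:]=b;
d=d[:280];o[320:,:400]=d; o[320:560,400:400+320]=e
o=cv2.convertScaleAbs(o,alpha=1.8); cv2.imwrite('pics/z.png',o[:,:,::-1])
E
```

```text
time_s: 4.15
ee_pos: [0.454, -0.2372, 0.1621]
eef_rot: [-3.141, -0.0, 1.487]
force: [0.0, -0.1, -2.4]
grip_width: 0.0231
grip_force: 30.0
```

View pics/z.png

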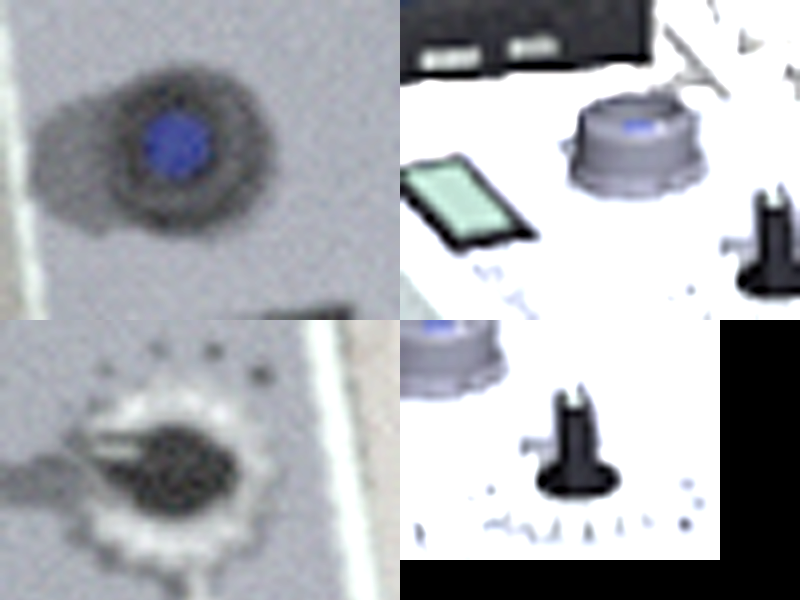

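In the top crop the rim is about (178,146) and the collar base about (198,150). In the side crop the rim centre is about (636,121). The knob bar points left, with its end at about (85,440). I'll triangulate the rim and knob from these.

Run:
```python
from h import *
t=dict(np.load('pics/top0.npz'));s=dict(np.load('pics/side0.npz'))
T=lambda x,y:(180+x/8-.5,180+y/8-.5)
print('rim top',ray(t,*T(178,146),.096),'base',ray(t,*T(198,150),.07))
print('rim side',ray(s,265+236/8-.5,150+121/8-.5,.096))
# knob: star wheel outline in top view crop: left 72 right 270, top 385 bottom 565 -> z .079 ; side: bar top centre
print('wheel',ray(t,235+171/8-.5,170+(475-320)/8-.5,.079))
# predicted pixel of hypotheses
for p in([.5637,.1972,.096],[.5634,.1995,.096]): print(p,proj(t,p),proj(s,p))
for p in([.5883,.0645,.107],[.5888,.0665,.107]): print(p,proj(t,p),proj(s,p))
```

```text
rim top [0.56317759 0.19773017 0.096     ] base [0.56579914 0.19792188 0.07      ]
rim side [0.56486755 0.1917875  0.096     ]
wheel [0.58995689 0.06977081 0.079     ]
[0.5637, 0.1972, 0.096] [201.97973758 197.54037545] [293.2846466  163.99926485]
[0.5634, 0.1995, 0.096] [201.02366529 197.6473104 ] [293.0461807  163.72761454]
[0.5883, 0.0645, 0.107] [256.52188647 187.66593107] [310.5993996  177.01295448]
[0.5888, 0.0665, 0.107] [255.69858424 187.44766157] [310.62238366 176.71195979]
```

```bash
python3 -m pendant '[[[0.5,3.5,0],0],[[0.7,3.5,0],0],[[0.7,3.5,0],0],[[0.7,3.5,0],0],[[0.8,3.5,0],0],[[0.8,3.5,0],0],[[0.8,3.5,0],0],[[0.8,3.5,0],0],[[0.8,3.5,0],0],[[1,3,0],0],[[1,3,0],0],[[1,3,0],0],[[0.8,2,0],0],[[0.5,0.5,0],0],[[0,0,0],0],[[0,0,0],0]]'
python3 - <<'E'
from h import *
for n in('top','side'):
    c=shot(n,n+'2'); o=ctrl.get_obs()['ee_pos']; print(o,proj(c,o))
    m=cv2.inRange(c['color'],(0,0,0),(48,48,48)) if n=='top' else cv2.inRange(c['color'],(0,0,0),(60,60,60))
E
python3 - <<'E'
from h import *
t=np.load('pics/top2.npz')['color'];s=np.load('pics/side2.npz')['color']
o=np.concatenate([cv2.resize(t[150:240,160:260],None,fx=4,fy=4,interpolation=2),cv2.resize(s[100:190,250:350],None,fx=4,fy=4,interpolation=2)],1)
cv2.imwrite('pics/hold.png',cv2.convertScaleAbs(o,alpha=1.5)[:,:,::-1])
E
```

```text
time_s: 5.48
ee_pos: [0.5629, 0.1914, 0.1614]
eef_rot: [-3.14, 0.001, 1.486]
force: [-0.0, -0.2, -1.1]
grip_width: 0.0232
grip_force: 30.0
[0.56284392 0.19104255 0.16174956] [197.76028674 193.70723452]
[0.56288161 0.19100225 0.16208748] [292.43137403 143.86639587]
```

View pics/hold.png

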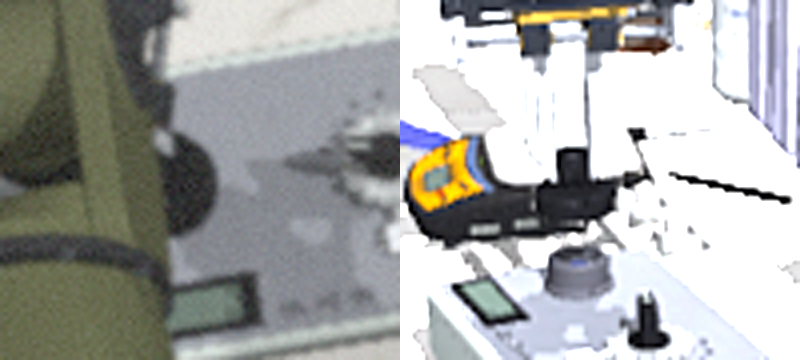

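The cap hangs level in the gripper, with its skirt centre at side crop (577,200). The collar is centred at (580,270), and both offsets agree with the calibration. I'll make the small correction and go down.

```bash
python3 -m pendant '[[[0.1,0.65,-1],0],[[0,0,-1],0],[[0,0,-1],0],[[0,0,-0.5],0],[[0,0,0],0],[[0,0,0],0],[[0,0,0],0]]'
python3 -m pendant '[[[0,0,-0.2],0],[[0,0,-0.2],0],[[0,0,-0.2],0],[[0,0,-0.2],0],[[0,0,0],0],[[0,0,0],0]]'
```

```text
time_s: 6.17
ee_pos: [0.5643, 0.1988, 0.1278]
eef_rot: [3.141, -0.0, 1.486]
force: [0.3, -0.1, -1.0]
grip_width: 0.0232
grip_force: 30.0
time_s: 6.67
ee_pos: [0.564, 0.1988, 0.1193]
eef_rot: [-3.141, 0.0, 1.486]
force: [0.5, 0.5, -0.9]
grip_width: 0.0232
grip_force: 30.0
```

```bash
python3 -m pendant '[[[0,-0.1,-0.1],0],[[0,0,-0.2],0],[[0,0,-0.2],0],[[0,0,-0.1],0],[[0,0,0],0],[[0,0,0],0]]'
python3 -m pendant '[[[0,0,-0.2],0],[[0,0,-0.1],0],[[0,0,0],0],[[0,0,0],0]]'
```

```text
time_s: 7.17
ee_pos: [0.5641, 0.1981, 0.1134]
eef_rot: [3.142, -0.0, 1.486]
force: [0.9, 3.8, -1.4]
grip_width: 0.0234
grip_force: 30.0
time_s: 7.5
ee_pos: [0.5641, 0.198, 0.1104]
eef_rot: [3.142, -0.0, 1.486]
force: [1.1, 4.1, -1.7]
grip_width: 0.023
grip_force: 30.0
```

```bash
python3 -m pendant '[[[0,0.15,0],0],[[0,0,-0.1],0],[[0,0,-0.1],0],[[0,0,-0.1],0],[[0,0,0],0],[[0,0,0],0]]'
```

```text
time_s: 8.0
ee_pos: [0.5641, 0.1993, 0.1077]
eef_rot: [3.142, 0.0, 1.486]
force: [-1.7, -0.1, 4.1]
grip_width: 0.0232
grip_force: 30.0
```

```bash
python3 -m pendant '[[[0,0,-0.05],0],[[0,0,0],0],[[0,0,0],0]]'
python3 -m pendant '[[[0,0,0],0],[[0,0,0],0],[[0,0,0],0],[[0,0,0],0],[[0,0,0.5],0],[[0,0,1],0],[[0,0,2],0],[[0,0,3],0],[[0,0,2],0],[[0,0,0],0]]' 0.6
python3 -m pendant '[[[0.4,-2.5,0],0],[[0.5,-3,0],0],[[0.5,-3,0],0],[[0.5,-3,0],0],[[0.5,-1.8,0],0],[[0,0,0],0],[[0,0,0],0]]' 0.4
python3 - <<'E'
from h import *
t=shot('top','top3');s=shot('side','side3');t0=np.load('pics/top0.npz')['color'];tt=t;print(ctrl.get_obs()['ee_pos'])
for z in(.082,.096,.1015,.1295): print(z,proj(s,[.564,.198,z]),proj(t,[.564,.198,z]))
o=np.concatenate([cv2.resize(t['color'][150:240,160:260],None,fx=4,fy=4,interpolation=2),cv2.resize(s['color'][120:210,260:360],None,fx=4,fy=4,interpolation=2)],1)
cv2.imwrite('pics/seat.png',cv2.convertScaleAbs(o,alpha=1.3)[:,:,::-1])
E
```

```text
time_s: 8.25
ee_pos: [0.5641, 0.1993, 0.1076]
eef_rot: [3.141, 0.0, 1.486]
force: [-4.1, -1.1, 9.1]
grip_width: 0.0235
grip_force: 30.0
time_s: 9.08
ee_pos: [0.5656, 0.1998, 0.1977]
eef_rot: [3.134, -0.003, 1.486]
force: [0.7, 0.0, 0.8]
grip_width: 0.0567
grip_force: 0.0
time_s: 9.67
ee_pos: [0.5881, 0.0659, 0.192]
eef_rot: [-3.142, -0.0, 1.484]
force: [-0.4, -0.2, -0.8]
grip_width: 0.0375
grip_force: 0.0
[0.58790348 0.06721183 0.19197737]
0.082 [293.53286569 168.20364535] [203.02977627 198.25850366]
0.096 [293.33418925 163.89055204] [201.65555676 197.41257014]
0.1015 [293.25568294 162.18624796] [201.10682544 197.07478552]
0.1295 [292.85197932 153.42219232] [198.23262875 195.30550537]
```

View pics/seat.png

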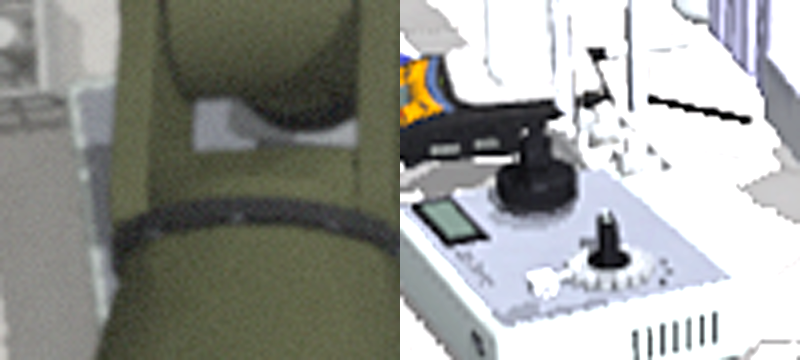

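The cap sits fully down and level on the collar, at side crop (537,185), and the contact height matches the seat height. The knob is upright at (607,240) under the open fingers. I'll descend on it.

```bash
python3 -m pendant '[[[0.1,0,-2],-0.03],[[0,0,-2],0],[[0,0,-2],0],[[0,0,-2],0],[[0,0,-1.5],0],[[0,0,-0.8],0],[[0,0,0],0],[[0,0,0],0],[[0,0,0],0]]'
python3 - <<'E'
from h import *
s=shot('side','side4'); o=ctrl.get_obs(); print(o['ee_pos'],o['moment'],proj(s,o['ee_pos']))
cv2.imwrite('pics/k.png',cv2.resize(s['color'][145:205,280:345],None,fx=8,fy=8,interpolation=2)[:,:,::-1])
E
```

```text
time_s: 10.52
ee_pos: [0.5896, 0.0668, 0.0901]
eef_rot: [3.14, -0.0, 1.456]
force: [0.9, 0.3, -1.1]
grip_width: 0.0373
grip_force: 0.0
[0.58963119 0.06661048 0.09017328] [-0.06061631  0.05070068  0.04545125] [311.06929952 182.18863036]
```

View pics/k.png

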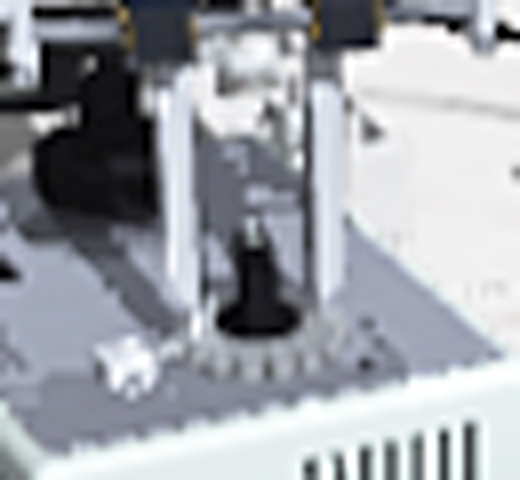

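The bar is at crop (257,280), midway between the fingers. I'll lower a last 5 mm and pinch it.

```bash
python3 -m pendant '[[[0,0,-0.5],-0.015],[[0,0,0],0],[[0,0,0],0]]'
python3 -m pendant '[[[0,0,0],0],[[0,0,0],0],[[0,0,0],0],[[0,0,0],0],[[0,0,0],0],[[0,0,0],0]]' 0 35
python3 -c "
from h import *
o=ctrl.get_obs();print(o['ee_pos'],o['eef_rot'],o['force'],o['moment'])"
```

```text
time_s: 10.82
ee_pos: [0.589, 0.0663, 0.0839]
eef_rot: [-3.141, -0.0, 1.441]
force: [-0.5, 0.2, -0.5]
grip_width: 0.0374
grip_force: 0.0
time_s: 11.32
ee_pos: [0.5906, 0.0661, 0.0841]
eef_rot: [3.138, -0.0, 1.441]
force: [12.9, -0.4, -4.5]
grip_width: 0.013
grip_force: 34.9
[0.59056559 0.06611133 0.084149  ] [ 3.13771642e+00 -3.51483096e-04  1.44073498e+00] [12.92791208 -0.38812723 -4.53045792] [-0.17540186 -2.08831335  0.08351943]
```

```bash
python3 -m pendant '[[[0.2,0,0],0],[[0,0,0],0],[[0,0,0],0]]'
python3 -c "
from h import *
o=ctrl.get_obs();print(o['ee_pos'],o['eef_rot'],o['force'],o['moment'])"
```

```text
time_s: 11.57
ee_pos: [0.5908, 0.0662, 0.0841]
eef_rot: [-3.141, 0.0, 1.441]
force: [-4.6, -3.2, 4.4]
grip_width: 0.0127
grip_force: 35.0
[0.59084141 0.06616479 0.08412351] [-3.14083121e+00  4.53416065e-04  1.44090374e+00] [-4.57605023 -3.15809611  4.41434908] [-0.47601185  0.98188308  0.09249322]
```

```bash
python3 -m pendant '[[[-0.05,0,0],-0.05],[[0,0,0],-0.05],[[0,0,0],-0.05],[[0,0,0],-0.05],[[0,0,0],-0.05],[[0,0,0],-0.05],[[0,0,0],-0.05],[[0,0,0],-0.05],[[0,0,0],0],[[0,0,0],0]]'
python3 -c "
from h import *
o=ctrl.get_obs();print(o['ee_pos'],o['eef_rot'],o['force'],o['moment'])"
python3 -m pendant '[[[0,0,0],-0.05],[[0,0,0],-0.05],[[0,0,0],-0.05],[[0,0,0],-0.05],[[0,0,0],-0.05],[[0,0,0],-0.05],[[0,0,0],-0.05],[[0,0,0],-0.05],[[0,0,0],0],[[0,0,0],0]]'
python3 -c "
from h import *
o=ctrl.get_obs();print(o['ee_pos'],o['eef_rot'],o['force'],o['moment'])"
```

```text
time_s: 12.4
ee_pos: [0.5899, 0.0665, 0.0841]
eef_rot: [-3.14, 0.001, 1.041]
force: [-5.8, -0.1, 8.3]
grip_width: 0.0129
grip_force: 35.0
[0.58994752 0.06646579 0.08410055] [-3.14016235e+00  7.03207868e-04  1.04054183e+00] [-5.78323962 -0.06037283  8.29173433] [-0.00390187  1.54725942  0.05603416]
time_s: 13.23
ee_pos: [0.5893, 0.0671, 0.0841]
eef_rot: [-3.139, 0.002, 0.641]
force: [-12.2, 3.3, 10.8]
grip_width: 0.0127
grip_force: 35.0
[0.58931622 0.06708085 0.08410363] [-3.13895249e+00  1.95609119e-03  6.40868299e-01] [-12.17075809   3.28011254  10.76827923] [0.71914275 2.54169775 0.12902238]
```

```bash
python3 -m pendant '[[[-0.07,0.03,0],-0.05],[[-0.07,0.02,0],-0.05],[[0,0,0],-0.05],[[0,0,0],-0.05],[[0,0,0],-0.05],[[0,0,0],-0.05],[[0,0,0],-0.05],[[0,0,0],0],[[0,0,0],0]]'
python3 -c "
from h import *
o=ctrl.get_obs();print(o['ee_pos'],o['eef_rot'],o['force'],o['moment'])"
python3 -m pendant '[[[0,0,0],-0.04],[[0,0,0],0],[[0,0,0],0],[[0,0,0],0]]'
python3 -c "
from h import *
o=ctrl.get_obs();print(o['ee_pos'],o['eef_rot'],o['force'],o['moment'])"
python3 -m pendant '[[[0,0,0],-0.04],[[0,0,0],0],[[0,0,0],0],[[0,0,0],0]]'
python3 -c "
from h import *
o=ctrl.get_obs();print(o['ee_pos'],o['eef_rot'],o['force'],o['moment'])"
```

```text
time_s: 13.98
ee_pos: [0.5888, 0.0678, 0.0841]
eef_rot: [-3.14, 0.0, 0.291]
force: [-5.0, 5.1, 4.9]
grip_width: 0.013
grip_force: 35.0
[0.58880159 0.06781781 0.08412846] [-3.14002753e+00  3.13608339e-04  2.90853878e-01] [-5.03832639  5.06467305  4.87469244] [1.1113225  1.17715362 0.15537336]
time_s: 14.32
ee_pos: [0.5888, 0.0679, 0.0841]
eef_rot: [-3.14, 0.0, 0.251]
force: [-4.0, 6.3, 7.3]
grip_width: 0.0131
grip_force: 35.0
[0.58879764 0.067901   0.08414279] [-3.13988075e+00  3.53075764e-04  2.51165627e-01] [-3.97583277  6.33734093  7.28216925] [1.22648952 1.10076074 0.13702046]
time_s: 14.65
ee_pos: [0.5888, 0.068, 0.0842]
eef_rot: [-3.14, 0.0, 0.211]
force: [-4.5, 6.2, 6.4]
grip_width: 0.0126
grip_force: 35.0
[0.58877963 0.06800816 0.08416408] [-3.13976692e+00  4.13425139e-04  2.11219484e-01] [-4.51667066  6.18575406  6.43305563] [1.37801758 1.12105952 0.06535234]
```

```bash
python3 -m pendant '[[[-0.04,0.06,0],-0.02],[[0,0,0],0],[[0,0,0],0],[[0,0,0],0]]'
python3 - <<'E'
from h import *
s=shot('side','side5'); t=shot('top','top5'); ms=[ctrl.get_obs() for _ in range(1)]
o=ms[0];print(o['ee_pos'],o['eef_rot'],o['force'],o['moment'])
o=np.concatenate([cv2.resize(s['color'][150:210,280:345],None,fx=6,fy=6,interpolation=2),cv2.resize(t['color'][160:220,220:285],None,fx=6,fy=6,interpolation=2)],1)
cv2.imwrite('pics/k2.png',o[:,:,::-1])
E
```

```text
time_s: 14.98
ee_pos: [0.5887, 0.0681, 0.0841]
eef_rot: [-3.141, -0.0, 0.191]
force: [-3.1, 5.3, 4.2]
grip_width: 0.0129
grip_force: 35.0
[0.58869081 0.06805791 0.08410589] [-3.14061687e+00 -6.29483530e-05  1.91240057e-01] [-3.10780692  4.62350627  4.13631119] [1.09776052 0.83178694 0.11252753]
```

View pics/k2.png

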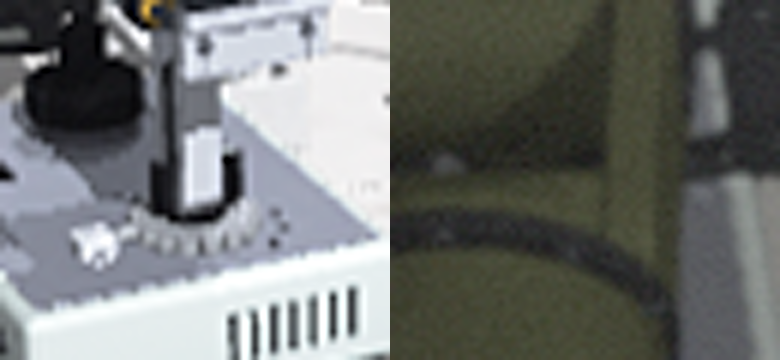

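The side view shows the knob bar turned with the gripper and held between the fingers, at (198,180). The arm blocks the top view. I'll check the click by averaging the torque around it.

```bash
cat > avg.py <<'E'
from h import *
a=[]
for i in range(8): ctrl.camera('side'); o=ctrl.get_obs(); a.append([*o['force'],*o['moment'],o['eef_rot'][2]])
a=np.array(a); print(a.mean(0).round(3), 'mz sd',a[:,5].std().round(3))
E
python3 avg.py; python3 -m pendant '[[[-0.03,0.06,0],-0.02],[[0,0,0],0]]' |head -1; python3 avg.py; python3 -m pendant '[[[0,0,0],-0.02],[[0,0,0],0]]'|head -1; python3 avg.py
```

```text
[-3.495  5.307  4.187  1.107  0.821  0.159  0.191] mz sd 0.024
time_s: 15.65
[-0.807  2.254  4.914  0.669  0.355  0.244  0.171] mz sd 0.025
time_s: 16.22
[-0.875  3.42   5.239  0.806  0.278  0.247  0.151] mz sd 0.036
```

```bash
python3 -m pendant '[[[0,0,0],0.03],[[0,0,0],0],[[0,0,0],0],[[0,0,0],0]]'; python3 avg.py
python3 - <<'E'
from h import *
s=shot('side','side6')
a,b=[cv2.resize(x[120:210,260:360],None,fx=4,fy=4,interpolation=2) for x in(np.load('pics/side0.npz')['color'],s['color'])]
cv2.imwrite('pics/fin.png',np.concatenate([a,b],1)[:,:,::-1])
E
```

```text
time_s: 16.95
ee_pos: [0.5887, 0.0681, 0.0841]
eef_rot: [-3.142, -0.001, 0.181]
force: [0.7, 3.7, 5.5]
grip_width: 0.013
grip_force: 35.0
[-0.982  3.302  5.333  0.739  0.267  0.227  0.181] mz sd 0.024
```

View pics/fin.png

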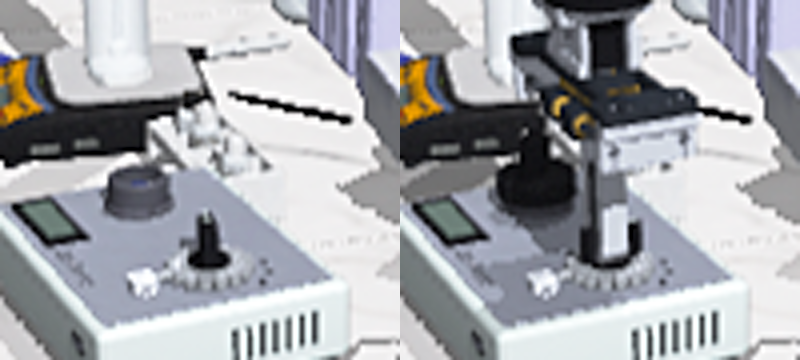

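The cap is still level on the collar at (537,185), and the knob bar is held at the third click at (610,240). I'll hand it in.

```bash
python3 -c "
from station import ctrl
print(ctrl.hand_in())"
```

```text
the job is handed in; nothing more can be done
None
```

The smallest cap is seated level on the well and released, and the shutter knob was then turned to its third click and is still held there. The job was handed in at about 17 s; the click was judged from the tool angle and the torque jump, since the arm hid the pointer from the top camera.

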